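# Slack the feed wheel back one notch

## Robot

A 6-joint arm with a two-finger parallel gripper is mounted at the origin on the work surface; the furniture and walls round the work are solid. World frame = base frame: x ahead of the robot, y to its left, z up, the work surface at z = 0. Lengths are in mm, angles in rad, forces in N, time in s.
With the tool pointing down it reaches from about 350 to 975 mm from the base axis. Payload 7.1 kg.
Tool frame: the origin (TCP) lies on the front face of the gripper's body, between the roots of the fingers; the fingertips stand 80 mm ahead of it and the grasp point (between the pads) lies 61 mm ahead of it; z points along the fingers, y is the line along which they close (so a half turn about z gives the same grasp; the last joint's range is limited). The gripper opens to 88 mm and grips with 3 to 60 N. Pads are 20 mm wide; open, the fingers measure 115 mm over their backs; the gripper's body (75 mm by 178 mm) begins 61 mm behind the grasp point.
Start: joints at [1.204, 0.423, 1.63, -0, 1.089, -0.019], TCP at [212.987, 587.573, 302.675] pointing down, gripper open.
Joint ranges: [-3, 3], [-0.9, 2.11], [0.09, 2.58], [-1.31, 4.45], [0.11, 2.69], [-2.54, 2.54]. Speed limits (rad/s): [2.39, 2.39, 3.01, 3.14, 3.14, 3.14].

## Interface

Orientations are given as a rotation vector (axis times angle).
In Python, from workcell import readout, vision, close_job gives the robot as it stands.
- The arm moves only by the tool servo_tool, never from a script. Its argument "plan" is a list that holds one entry, the list of rows, each a list of 7 numbers: the gripper command: -1 is fully open, 1 is shut, values between are in proportion, then the shift along the world's x, y, z in units of 40 mm (1.0 is 40 mm), then the turn, a rotation vector about the world's x, y, z in units of 5 degrees (1.0 is 5 degrees). A call has 1 to 5 rows; each row shifts and turns the commanded pose from where the row before left it; what a row does not reach is not made up. A row lasts 1/12 s, in which the tool goes at most 41.7 mm and 7.16 degrees, less where a joint would pass 70% of its speed; a pose out of reach is approached as far as the arm can. A call is refused whole if a number of a shift passes 1 or a number of a turn 1, either way. A call with a gripper value outside its range is refused whole. The fingers move at their own pace and stop on an object; the grip force is fixed at half the most. Time passes only in rows, so rows that do not move let the fingers close. It gives the time, the measured TCP pose, the force, the opening and the grip force at its end, in the units of the state.
- readout.get_obs(): the state, without advancing time (a new reading comes with each control period).
- vision.get_image(name): name is "scene" or "top"; returns the picture (420x560x3 uint8, red, green, blue); there is no depth.
- vision.camera_params(name): a dict with "fx", "fy", "cx", "cy" (pixels), "rvec" (rotation vector, rad) and "tvec" (3), from world to camera coordinates, as OpenCV has them. Camera axes: x right, y down, z forward; pixel columns grow to the right and rows downward; lengths in mm; the calibration is good to about 2 mm. A picture is of the moment at which its call begins. camera_params takes no time and is no camera call.
- close_job(): hands the job in; it is judged then, once.
The state is a dict: "t": time; "qpos": joint angles; "qvel": joint speeds; "joint_torque": joint torques, N m; "ee_pos": TCP position; "orientation": TCP orientation; "ft_force": force on the tool from outside, world axes, zero at the start; "moment": the same for the moment, N m; "width": finger opening in mm; "grasp_force": force on a finger pad.
Only numpy, scipy, OpenCV 4.12 (cv2) and the standard library are available. Lean on these libraries where they do the work, as an engineer would, in place of code of your own. Each camera call takes 0.05 s, during which the arm holds its last target. There are 200 camera calls.

## Task

On the small grey feed stand, push the upstanding thumb lever of the ratchet pawl over to the left with a fingertip so that the pawl lifts out of the toothed wheel and stays thrown back, then push the topmost bar of the star behind it to the left, turning the wheel backward by one notch. Then push the lever back to the right so that the pawl drops fully home behind the next tooth. Only push with the fingers: do not pinch the lever or the bar, do not run the wheel forward or on to a second notch, and leave the loose things round the stand where they are.

Things in the scene. Friction and masses are not known exactly. Their poses are not given: they have to be found in the camera images.
- feed_stand: grey bench stand, fixed, 220 mm high, base 125 x 130 x 12 mm from x = -37 to 88 mm. Origin on the bench; x points away from the robot's side along the wheel axis, y to the left seen from there, z up; sizes below are in this frame. Toothed wheel and pawl at x = -6 to 6 mm, cheek plate at x = 12 to 20 (top 14 mm above the pawl pivot), rear cheek at x = 44 to 52 (top z = 129 mm)
- feed_wheel (a joint): turn of the wheel, rad, near 0 at the start; grows as it turns backward (top goes left, +y). 10 teeth: a notch = 0.628. The seated pawl stops it at about 0.03, and one notch back at about 0.66; forward it goes freely under the clicking pawl. It stays where left (2 to 3 N at a bar moves it). From about 0.40 to 0.64 the pawl drops into the next gap; beyond 0.68 it lands on a tooth tip
- pawl (a joint): swing of the pawl, rad: 0 seated in the teeth, grows as the nose lifts and the lever leans left, stop at 0.95. It balances at about 0.63: past that it falls over to 0.95 by its own weight and stays there; short of it it falls back into the teeth. About 0.25 lifts the nose clear. Takes about 1 N
- pawl_pivot (a point): pivot of the pawl on the stand, at x = 0, y = 40 mm, z = 156 mm in the stand's frame. The pawl arm reaches right (-y) from here over the wheel to its nose at y = -10 mm; its upper side is less than 10 mm above the pivot when seated.
- lever_tip (a point): middle of the free end of the pawl's thumb lever, a flat dark bar 10 mm wide (y), 16 mm deep (x), that runs 60 mm up from the pivot; moves with the pawl. Seated, the lever leans 17 degrees (0.297 rad) to the right, its end 18 mm right of and 57 mm above the pivot; thrown back it leans 37 degrees to the left, its end 36 mm left of and 48 mm above the pivot
- wheel_axis (a point): point on the level wheel axis in the plane of the star: x = 64 mm, y = 0, z = 105 mm in the stand's frame. Toothed disc (radius 46 mm, front), roller and star of five bars 12 x 12 mm (centred on x = 64 mm, behind) are one piece
- bar_end (a point): middle of the outer end of the topmost bar of the star, 88 mm from the wheel axis; at the start the bar leans 18 degrees (0.314 rad) to the right of straight up; one notch back it leans 18 degrees to the left. The next bars stand 72 degrees either side. Moves with the wheel.
- nut: loose steel M20 nut, 30 x 34 x 16 mm, in front of the stand, origin at its underside; leave alone
- bolt: loose hexagon bolt 90 mm long, 28 mm high, lying behind the stand, origin at its underside; leave alone
- sample_tin_2: loose aluminium tin with lid, 71 mm across, 47 mm high, nearer the robot; origin at its underside; leave alone
- sample_tin_3: loose aluminium tin with lid, 58 mm across, 34 mm high, nearer the robot; origin at its underside; leave alone

How it is judged (in metres and radians):
On the way, in this order (a step that is already met when the one before it is completed fails the run):
1. the pawl is thrown back clear of the wheel, the wheel still in its notch (value of joint pawl above 0.8 rad and value of joint feed_wheel between -0.2 and 0.2 rad), for 0.2 s.
2. the wheel is turned backward by one notch with the pawl still thrown back (value of joint pawl above 0.6 rad and value of joint feed_wheel between 0.36 and 0.72 rad), for 0.2 s.
At the end, for the whole second after the job is handed in: the pawl is seated (under 0.09 rad) in the next gap, the wheel stands one notch back (0.36 to 0.72 rad), both at rest, and the nut, bolt and tins are within 20 mm of where they were (value of joint pawl below 0.09 rad and value of joint feed_wheel between 0.36 and 0.72 rad and velocity of joint feed_wheel between -0.05 and 0.05 rad/s and velocity of joint pawl between -0.1 and 0.1 rad/s and distance of each of nut, bolt, sample_tin_2, sample_tin_3 from where it was at the start of the episode below 0.02 m); the robot touches nothing.
It fails at once if the wheel is turned back well beyond one notch (value of joint feed_wheel above 0.95 rad).
It fails at once if the wheel is turned forward by half a notch or more (value of joint feed_wheel below -0.35 rad).
It fails at once if the thumb lever is pinched between the fingers (contact force between the fingers and pawl_c4 above 1 N and contact force between the fingers and pawl_c3 above 1 N).
It fails at once if the bar is pinched between the fingers (contact force between the fingers and feed_wheel_c15 above 1 N and contact force between the fingers and feed_wheel_c14 above 1 N).
It fails at once if a loose bystander is pushed, lifted or carried away (distance of any of nut, bolt, sample_tin_2, sample_tin_3 from where it was at the start of the episode above 0.03 m).
It also fails if it takes over 51 s, if anything falls off the work surface, if the arm or the gripper's body presses on something with over 40 N, if the wrist force passes 120 N, or if a joint passes its speed limit or range.

## Working session

There is one attempt and no reset: what is moved stays moved. The work goes in short steps, Python scripts to look and compute and a tool call to move; the robot and the scene stay as the last step left them, time stands still between calls to the robot, and variables do not carry over. Pictures are saved under pics/ and viewed, at most 10 in all, crops included, and the job is handed in when it is done.

Besides the shell and the picture viewer there is one more tool, called after "Request:" by a JSON object that holds its "api" and its "payload". servo_tool: Moves the arm, as the interface text tells. Its arguments: {"type":"object","properties":{"plan":{"type":"array"}},"required":["plan"]}

```bash
mkdir -p pics; cat > h.py <<'E'
import numpy as np, cv2
from workcell import readout, vision
def cam(n):
    p=vision.camera_params(n);K=np.array([[p['fx'],0,p['cx']],[0,p['fy'],p['cy']],[0,0,1.]])
    return K,np.array(p['rvec'],float).ravel(),np.array(p['tvec'],float).ravel()
def ray(n,uv):
    K,r,t=cam(n);R=cv2.Rodrigues(r)[0]
    return -R.T@t, R.T@np.linalg.inv(K)@np.array([*uv,1.])
def onz(n,uv,z):
    o,d=ray(n,uv);return o+d*(z-o[2])/d[2]
def proj(n,P):
    K,r,t=cam(n);return cv2.projectPoints(np.array(P,float).reshape(-1,3),r,t,K,None)[0].reshape(-1,2)
def tri(a,b):
    o1,d1=ray('scene',a);o2,d2=ray('top',b)
    s=np.linalg.lstsq(np.c_[d1,-d2],o2-o1,rcond=None)[0]
    p,q=o1+s[0]*d1,o2+s[1]*d2
    return (p+q)/2,np.linalg.norm(p-q)
def snap(n,f):
    im=vision.get_image(n);cv2.imwrite('pics/'+f+'.png',im[:,:,::-1]);return im
E
python3 - <<'E'
from h import *
snap('scene','s0');snap('top','t0')
for n in('scene','top'):print(n,ray(n,(280,210)))
print(readout.get_obs())
E
```

```text
scene (array([-128.21096105,  693.40949298,  533.19531356]), array([ 0.72922415, -0.48005287, -0.48786507]))
top (array([ 332.52949572,  281.58177922, 1180.08477572]), array([ 0.1503455 , -0.0279514 , -0.98855788]))
{'t': 0.1, 'qpos': array([ 1.20398153e+00,  4.23788153e-01,  1.63058410e+00,  6.97234958e-06,
        1.08860632e+00, -1.89619126e-02]), 'qvel': array([ 3.69812335e-05, -4.34941107e-04, -1.70031576e-03, -4.03007306e-04,
        7.71489498e-05,  1.20661766e-04]), 'joint_torque': array([-3.47330924e-04, -5.45612419e+01, -2.74323982e+01,  6.44637085e-02,
        1.87726622e-02, -5.01251384e-05]), 'ee_pos': array([212.865134  , 587.22746292, 301.97611799]), 'orientation': array([-5.43613225e-01, -3.09392586e+00,  2.13457940e-03]), 'ft_force': array([ 0.3800042 , -0.18798821,  0.27684834]), 'moment': array([ 0.02098414, -0.04825098,  0.02442661]), 'grasp_force': 0.0, 'width': 87.5934535867248}
```

View pics/s0.png

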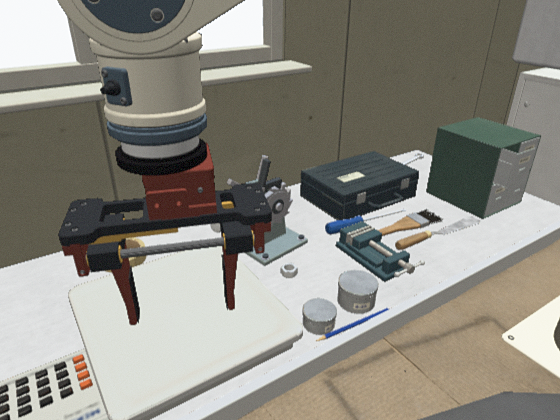

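View pics/t0.png

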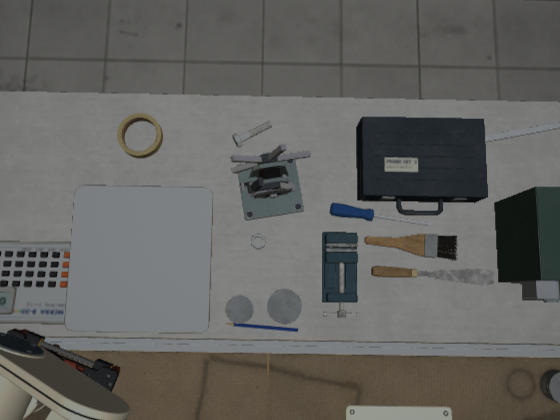

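The scene view shows the stand partly hidden by the gripper at about (275,215). The top view shows the base plate around (270,190), the nut at (258,241), the tins at (239,309) and (284,306), and the bolt at (252,132). Next I'll enlarge the stand.

```bash
python3 - <<'E'
from h import *
a=cv2.imread('pics/t0.png')[110:230,215:325];b=cv2.imread('pics/s0.png')[140:275,235:320]
a=cv2.resize(a,None,fx=4,fy=4,interpolation=cv2.INTER_CUBIC);b=cv2.resize(b,(340,480)[:2],interpolation=cv2.INTER_CUBIC)
b=cv2.resize(cv2.imread('pics/s0.png')[145:265,235:320],(340,480),interpolation=cv2.INTER_CUBIC)
cv2.imwrite('pics/c0.png',np.hstack([a,b]))
for uv in[(243,219),(302,212),(297,160),(258,241),(239,309),(284,306),(252,132)]:print(uv,onz('top',uv,12).round(0))
E
```

```text
(243, 219) [489. 328.  12.]
(302, 212) [507. 201.  12.]
(297, 160) [622. 213.  12.]
(258, 241) [442. 295.  12.]
(239, 309) [298. 332.  12.]
(284, 306) [306. 237.  12.]
(252, 132) [684. 313.  12.]
```

View pics/c0.png

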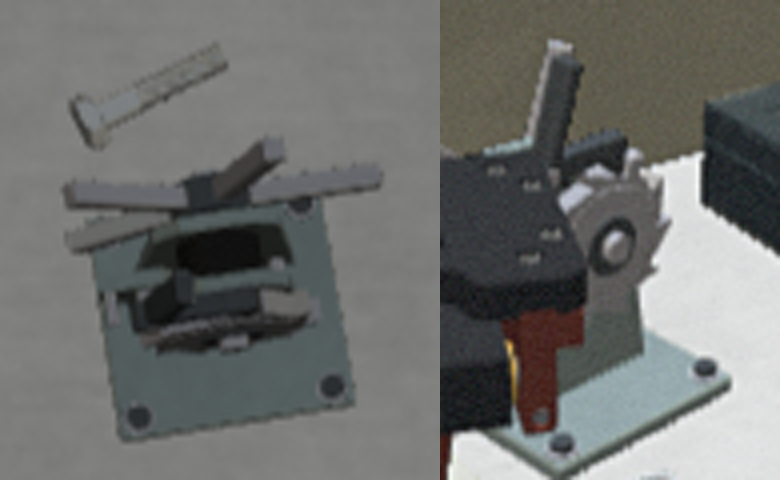

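The crop shows these points in the top view:
- Base front corners at about (245.5,220) and (303.7,210.7).
- Lever end at about (260,180).
- Top bar end at about (283,147).

In the scene view the top bar stands at about (375,157) and the toothed wheel's hub is at about (278,206).

```bash
cat >> h.py <<'E'
FL=onz('top',(215+122/4,110+440/4),12);FR=onz('top',(215+355/4,110+403/4),12)
ey=(FL-FR)/np.linalg.norm(FL-FR);ex=np.array([ey[1],-ey[0],0]);O=(FL+FR)/2+37*ex;O[2]=0
def W(p):return O+ex*p[0]+ey*p[1]+np.array([0,0,p[2]])
def S(w):d=np.asarray(w)-O;return np.array([d@ex,d@ey,d[2]])
E
python3 - <<'E'
from h import *
print(np.linalg.norm(FL-FR),O,ex,ey,np.degrees(np.arctan2(ex[1],ex[0])))
for nm,p in dict(lever=(0,22.5,213),barend=(64,-27,189),barL=(64,80,132),barR=(64,-88,105),hub=(-6,0,105),fl=(-37,65,12),fr=(-37,-65,12)).items():
  w=W(p);t=proj('top',w)[0];s=proj('scene',w)[0];print(nm,w.round(0),t.round(1),((t-[215,110])*4).round(),s.round(1),(440+(s[0]-235)*4,(s[1]-145)*4))
o=readout.get_obs();print(S(o['ee_pos']).round(1))
E
```

```text
127.74988064196818 [534.64937981 266.41640836   0.        ] [0.98437997 0.17605702 0.        ] [-0.17605702  0.98437997  0.        ] 10.140176145710997
lever [531. 289. 213.] [261.4 181.8] [186. 287.] [267.8 159.3] (np.float64(571.1886115714813), np.float64(57.16583005258417))
barend [602. 251. 189.] [282.2 147.2] [269. 149.] [265.1 155.2] (np.float64(560.4178757939162), np.float64(40.70298185379829))
barL [584. 356. 132.] [227.6 163.1] [ 51. 212.] [226.  194.8] (np.float64(403.92915185528204), np.float64(199.145105896294))
barR [613. 191. 105.] [310.3 153.6] [381. 174.] [285.4 182.6] (np.float64(641.5563228087667), np.float64(150.2896498158383))
hub [529. 265. 105.] [273.1 193.7] [233. 335.] [278.2 205.8] (np.float64(612.9570746873671), np.float64(243.13644536577294))
fl [487. 324.  12.] [245.  220.1] [120. 440.] [265.2 261.7] (np.float64(560.6107344875932), np.float64(466.68921996834933))
fr [510. 196.  12.] [304.3 210.7] [357. 403.] [309.1 238. ] (np.float64(736.2826630676652), np.float64(372.09158769898215))
[-260.3  372.5  302. ]
```

Request:
{"api": "servo_tool", "payload": {"plan": [[[1, 0.62, -0.66, 0.14, 0, 0, 0.5], [1, 0.62, -0.66, 0.14, 0, 0, 0.5], [1, 0.62, -0.66, 0.14, 0, 0, 0.5], [1, 0.62, -0.66, 0.14, 0, 0, 0.5], [1, 0.62, -0.66, 0.14, 0, 0, 0.5]]]}}

```text
t: 0.52
ee_pos: [337.6, 454.1, 330.6]
orientation: [-0.199, -3.135, 0.001]
ft_force: [0.8, -0.1, 0.5]
width: 58.0
grasp_force: 0.0
```

Request:
{"api": "servo_tool", "payload": {"plan": [[[1, 0.62, -0.66, 0, 0, 0, 0.5], [1, 0.62, -0.66, 0, 0, 0, 0.5], [1, 0.62, -0.66, 0, 0, 0, 0.5], [1, 0.62, -0.66, 0, 0, 0, 0.5], [1, 0.62, -0.66, 0, 0, 0, 0.5]]]}}

```text
t: 0.93
ee_pos: [461.8, 322.0, 330.5]
orientation: [0.142, -3.138, 0.0]
ft_force: [0.7, 0.8, -0.1]
width: 24.4
grasp_force: 0.0
```

Request:
{"api": "servo_tool", "payload": {"plan": [[[1, 0.62, -0.66, 0, 0, 0, 0.5], [1, 0.62, -0.66, 0, 0, 0, 0.5], [1, 0.62, -0.61, 0, 0, 0, 0], [1, 0, 0, 0, 0, 0, 0]]]}}

```text
t: 1.27
ee_pos: [538.8, 242.6, 330.5]
orientation: [-0.269, 3.129, -0.002]
ft_force: [-0.8, -0.9, 0.2]
width: 0.6
grasp_force: 0.0
```

```bash
cat > st.py <<'E'
from h import *
from scipy.spatial.transform import Rotation as Ro
o=readout.get_obs();print(o['t'],S(o['ee_pos']).round(1),'f',np.array([o['ft_force']@ex,o['ft_force']@ey,o['ft_force'][2]]).round(2),o['width'])
M=Ro.from_rotvec(o['orientation']).as_matrix();print('tool y in stand',(M[:,1]@ex).round(3),(M[:,1]@ey).round(3),'tool z',M[:,2].round(3),o['qpos'].round(2))
E
python3 st.py
```

```text
1.2667 [-1.000e-01 -2.420e+01  3.305e+02] f [-0.91 -0.71  0.16] 0.5945113585883114
tool y in stand 0.005 1.0 tool z [ 0.002 -0.001 -1.   ] [ 0.4   0.34  1.68 -0.    1.11 -1.34]
```

Request:
{"api": "servo_tool", "payload": {"plan": [[[1, 0, 0, -0.75, 0, 0, 0], [1, 0, 0, -0.75, 0, 0, 0], [1, 0, 0, 0, 0, 0, 0]]]}}

```text
t: 1.52
ee_pos: [532.5, 245.2, 265.4]
orientation: [0.274, -3.121, 0.004]
ft_force: [-1.2, -0.4, -0.4]
width: 0.2
grasp_force: 0.0
```

```bash
python3 st.py; python3 - <<'E'
from h import *
a=snap('scene','s1');b=snap('top','t1')
f=lambda i,x,y:cv2.resize(i[y:y+150,x:x+100,::-1],None,fx=4,fy=4,interpolation=cv2.INTER_CUBIC)
cv2.imwrite('pics/c1.png',np.hstack([f(a,220,100),f(b,215,100)]))
E
```

```text
1.5167 [ -5.9 -20.5 265.4] f [-1.27 -0.14 -0.36] 0.1890557860583234
tool y in stand 0.002 1.0 tool z [-0.009 -0.004 -1.   ] [ 0.41  0.42  1.74  0.    0.99 -1.33]
```

View pics/c1.png

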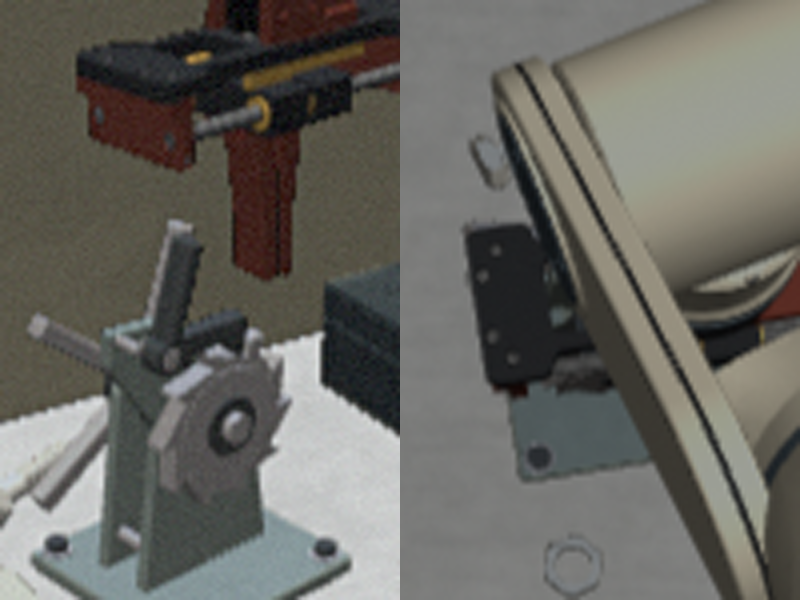

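The picture shows the closed fingers at crop (262,270), standing clear to the right of the lever end at (185,240). Pushing left now.

Request:
{"api": "servo_tool", "payload": {"plan": [[[1, -0.02, 0.25, 0, 0, 0, 0], [1, -0.02, 0.25, 0, 0, 0, 0], [1, -0.04, 0.25, 0, 0, 0, 0], [1, -0.04, 0.25, 0, 0, 0, 0], [1, -0.04, 0.2, 0, 0, 0, 0]]]}}

```text
t: 2.03
ee_pos: [528.9, 296.2, 271.6]
orientation: [-0.277, 3.128, 0.001]
ft_force: [0.8, 0.5, 1.0]
width: 0.4
grasp_force: 0.3
```

Request:
{"api": "servo_tool", "payload": {"plan": [[[1, -0.03, 0.15, 0, 0, 0, 0], [1, -0.01, 0.08, 0, 0, 0, 0], [1, 0, 0, 0, 0, 0, 0], [1, 0, 0, 0, 0, 0, 0]]]}}

```text
t: 2.37
ee_pos: [527.2, 303.7, 270.5]
orientation: [0.276, -3.129, 0.0]
ft_force: [-0.3, -1.2, 0.1]
width: 0.5
grasp_force: 0.0
```

```bash
python3 st.py; python3 - <<'E'
from h import *
a=snap('scene','s2')
f=lambda i,x,y:cv2.resize(i[y:y+150,x:x+100,::-1],None,fx=4,fy=4,interpolation=cv2.INTER_CUBIC)
cv2.imwrite('pics/c2.png',f(a,220,100))
E
```

```text
2.3667 [ -0.8  38.  270.5] f [-0.48 -1.11  0.1 ] 0.46456876729833624
tool y in stand 0.001 1.0 tool z [-0. -0. -1.] [ 0.5   0.44  1.69 -0.    1.01 -1.24]
```

View pics/c2.png

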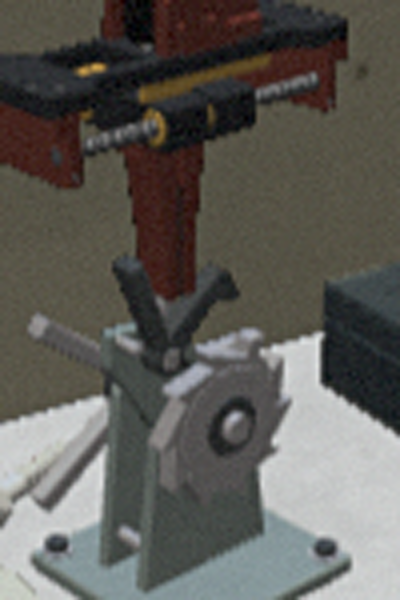

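The lever now leans left, with its end at crop (125,265), and the raised arm is to the right at (235,290). The finger sits in the V between them. I'll lift out and check the angle.

Request:
{"api": "servo_tool", "payload": {"plan": [[[1, 0, 0, 0.5, 0, 0, 0], [1, 0, 0, 1, 0, 0, 0], [1, 0, 0, 0, 0, 0, 0], [1, 0, 0, 0, 0, 0, 0]]]}}

```text
t: 2.75
ee_pos: [528.5, 303.7, 333.1]
orientation: [-0.274, 3.125, 0.003]
ft_force: [0.2, -0.3, -0.4]
width: 0.5
grasp_force: 0.0
```

```bash
python3 st.py; python3 - <<'E'
from h import *
for a in(.63,.8,.95):
  l=a-.297;print(a,(proj('scene',W((0,40-0+60*np.sin(l),156+60*np.cos(l))))[0]-[220,100])*4)
a=snap('scene','s3')
f=lambda i,x,y:cv2.resize(i[y:y+150,x:x+100,::-1],None,fx=4,fy=4,interpolation=cv2.INTER_CUBIC)
cv2.imwrite('pics/c3.png',f(a,220,100))
E
```

```text
2.75 [  0.5  37.7 333.1] f [ 0.13 -0.35 -0.42] 0.4855685485838336
tool y in stand 0.002 1.0 tool z [ 0.004  0.002 -1.   ] [ 0.5   0.37  1.64 -0.    1.13 -1.24]
0.63 [132.25847415 258.36468936]
0.8 [117.20984232 271.88377814]
0.95 [105.04407246 285.9934275 ]
```

View pics/c3.png

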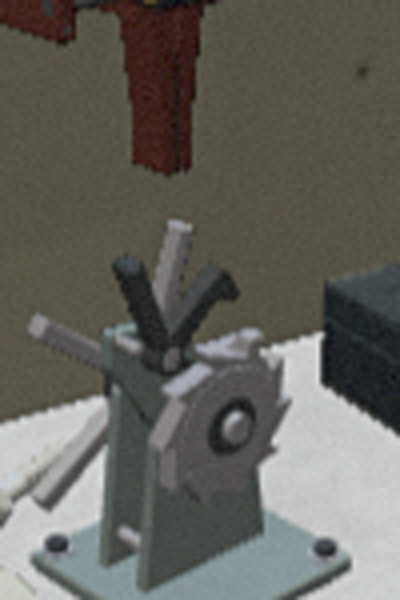

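The finger is clear of the stand. The lever end at about (127,267) suggests roughly 0.65–0.75 rad, short of the stop. I'll let some time pass and measure it against the pictures already taken.

Request:
{"api": "servo_tool", "payload": {"plan": [[[1, 0, 0, 0, 0, 0, 0], [1, 0, 0, 0, 0, 0, 0], [1, 0, 0, 0, 0, 0, 0]]]}}

```text
t: 3.05
ee_pos: [527.0, 303.2, 329.4]
orientation: [0.275, -3.127, 0.001]
ft_force: [-0.4, -0.5, -0.2]
width: 0.3
grasp_force: 0.0
```

```bash
python3 - <<'E'
from h import *
snap('scene','s4')
for n in('s1','s2','s3','s4'):
  i=cv2.imread('pics/%s.png'%n)
  g=i.max(2); 
  roi=np.zeros_like(g);roi[155:195,240:285]=1
  m=((g<85)&(roi>0)).astype(np.uint8)
  ys,xs=np.nonzero(m)
  r=[(y,xs[ys==y].min(),xs[ys==y].max()) for y in range(160,192,3) if (ys==y).any()]
  print(n,r)
f=lambda i:cv2.resize(i[150:200,235:295],(390,325),interpolation=cv2.INTER_NEAREST)
cv2.imwrite('pics/c4.png',np.hstack([f(cv2.imread('pics/s1.png')),f(cv2.imread('pics/s4.png'))]))
for a in(0,.63,.7,.8,.95):
  l=a-.297
  print(a,[proj('scene',W((-8,40+60*np.sin(l)+s*5*np.cos(l),156+60*np.cos(l)-s*5*np.sin(l))))[0].round(1) for s in(1,-1)])
E
```

```text
s1 [(160, np.int64(257), np.int64(284)), (163, np.int64(251), np.int64(284)), (166, np.int64(243), np.int64(284)), (169, np.int64(248), np.int64(284)), (172, np.int64(243), np.int64(282)), (175, np.int64(248), np.int64(282)), (178, np.int64(250), np.int64(284)), (181, np.int64(248), np.int64(284)), (184, np.int64(253), np.int64(280)), (187, np.int64(240), np.int64(283)), (190, np.int64(240), np.int64(283))]
s2 [(160, np.int64(254), np.int64(284)), (163, np.int64(250), np.int64(281)), (166, np.int64(248), np.int64(284)), (169, np.int64(249), np.int64(282)), (172, np.int64(247), np.int64(283)), (175, np.int64(251), np.int64(282)), (178, np.int64(252), np.int64(284)), (181, np.int64(248), np.int64(284)), (184, np.int64(253), np.int64(272)), (187, np.int64(240), np.int64(283)), (190, np.int64(240), np.int64(284))]
s3 [(160, np.int64(258), np.int64(284)), (163, np.int64(251), np.int64(282)), (166, np.int64(248), np.int64(284)), (169, np.int64(248), np.int64(280)), (172, np.int64(246), np.int64(284)), (175, np.int64(242), np.int64(281)), (178, np.int64(250), np.int64(283)), (181, np.int64(248), np.int64(284)), (184, np.int64(244), np.int64(273)), (187, np.int64(247), np.int64(283)), (190, np.int64(241), np.int64(284))]
s4 [(160, np.int64(240), np.int64(281)), (163, np.int64(251), np.int64(279)), (166, np.int64(240), np.int64(284)), (169, np.int64(249), np.int64(278)), (172, np.int64(240), np.int64(281)), (175, np.int64(251), np.int64(282)), (178, np.int64(252), np.int64(280)), (181, np.int64(245), np.int64(282)), (184, np.int64(253), np.int64(271)), (187, np.int64(241), np.int64(283)), (190, np.int64(240), np.int64(284))]
0 [array([268.7, 160.2]), array([272.5, 160.3])]
0.63 [array([253.9, 167.3]), array([257.7, 164.4])]
0.7 [array([252.4, 168.8]), array([256.1, 165.5])]
0.8 [array([250.3, 171.1]), array([253.8, 167.4])]
0.95 [array([247.4, 174.9]), array([250.6, 170.7])]
```

View pics/c4.png

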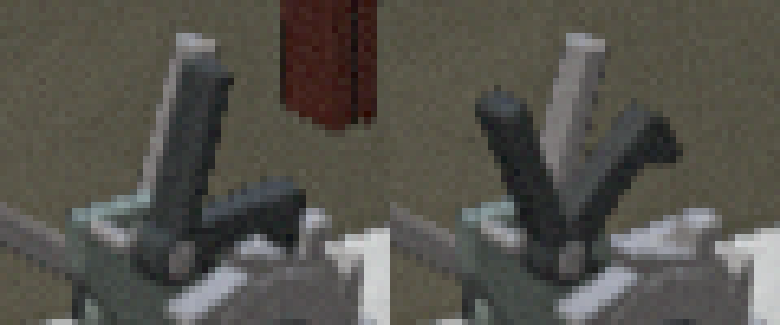

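The lever leans left at roughly 0.65 rad, right at its balance point, with its end at (250–256,165–169). It needs a further push. I'll go back in slightly higher and push further left.

Request:
{"api": "servo_tool", "payload": {"plan": [[[1, 0.02, -0.1, -0.6, 0, 0, 0], [1, 0, 0, -0.65, 0, 0, 0], [1, 0, 0, 0, 0, 0, 0], [1, -0.02, 0.1, 0, 0, 0, 0], [1, -0.02, 0.1, 0, 0, 0, 0]]]}}

```text
t: 3.52
ee_pos: [526.9, 308.0, 281.4]
orientation: [-0.275, 3.129, 0.0]
ft_force: [0.1, -0.4, 1.1]
width: 0.3
grasp_force: 0.0
```

Request:
{"api": "servo_tool", "payload": {"plan": [[[1, -0.02, 0.1, 0, 0, 0, 0], [1, -0.02, 0.1, 0, 0, 0, 0], [1, 0, 0, 0, 0, 0, 0], [1, 0, 0, 0, 0, 0, 0]]]}}

```text
t: 3.85
ee_pos: [525.1, 316.1, 281.5]
orientation: [-0.277, 3.128, 0.001]
ft_force: [-1.2, -0.7, -0.4]
width: 0.6
grasp_force: 0.0
```

```bash
python3 st.py; python3 - <<'E'
from h import *
snap('scene','s5')
f=lambda i:cv2.resize(i[150:200,235:295],(390,325),interpolation=cv2.INTER_NEAREST)
cv2.imwrite('pics/c5.png',np.hstack([f(cv2.imread('pics/s4.png')),f(cv2.imread('pics/s5.png'))]))
E
```

```text
3.85 [ -0.7  50.6 281.5] f [-1.31 -0.48 -0.41] 0.622800030221261
tool y in stand 0.0 1.0 tool z [ 0.001  0.001 -1.   ] [ 0.52  0.43  1.67 -0.    1.04 -1.22]
```

View pics/c5.png

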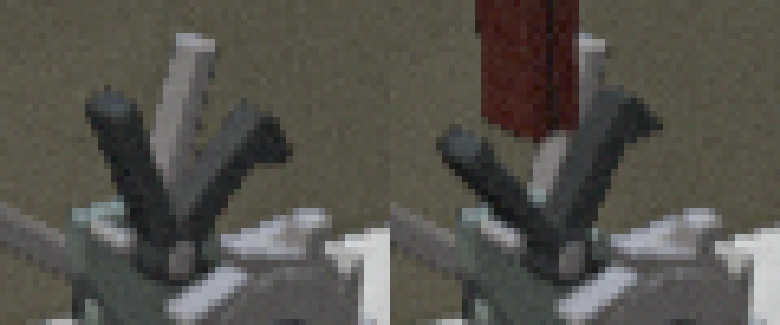

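The lever is now fully over: its end is at (447,140) in the right panel and the arm is raised. Next I lift, move behind to the right of the top bar, and lower.

Request:
{"api": "servo_tool", "payload": {"plan": [[[1, 0, 0, 0.5, 0, 0, 0], [1, 0, 0, 0.5, 0, 0, 0], [1, 0.4, -0.48, 0, 0, 0, 0], [1, 0.42, -0.49, 0, 0, 0, 0], [1, 0.42, -0.49, 0, 0, 0, 0]]]}}

```text
t: 4.32
ee_pos: [575.1, 256.7, 321.6]
orientation: [-0.277, 3.128, 0.001]
ft_force: [1.0, -0.4, -0.4]
width: 0.9
grasp_force: 0.0
```

Request:
{"api": "servo_tool", "payload": {"plan": [[[1, 0.42, -0.49, 0, 0, 0, 0], [1, 0.42, -0.49, 0, 0, 0, 0], [1, 0, 0, 0, 0, 0, 0]]]}}

```text
t: 4.57
ee_pos: [610.7, 214.7, 321.0]
orientation: [-0.271, 3.128, -0.001]
ft_force: [-0.5, 0.6, -0.4]
width: 0.7
grasp_force: 0.0
```

```bash
python3 st.py; python3 -c "
from h import *
snap('scene','s6');i=cv2.imread('pics/s6.png')"
```

```text
4.5667 [ 65.7 -64.3 321. ] f [-0.36  0.71 -0.44] 0.7041817376775643
tool y in stand 0.004 1.0 tool z [ 0.002 -0.001 -1.   ] [ 0.32  0.44  1.56 -0.    1.14 -1.42]
```

Request:
{"api": "servo_tool", "payload": {"plan": [[[1, 0, 0, -0.65, 0, 0, 0], [1, 0, 0, -0.6, 0, 0, 0], [1, 0, 0, -0.4, 0, 0, 0], [1, 0, 0, 0, 0, 0, 0]]]}}

```text
t: 4.95
ee_pos: [605.7, 218.0, 251.1]
orientation: [0.276, -3.123, 0.002]
ft_force: [-0.8, 0.3, 0.5]
width: 0.3
grasp_force: 0.0
```

Request:
{"api": "servo_tool", "payload": {"plan": [[[1, -0.04, 0.2, 0, 0, 0, 0], [1, -0.04, 0.2, 0, 0, 0, 0], [1, -0.03, 0.16, 0, 0, 0, 0], [1, -0.03, 0.16, 0, 0, 0, 0], [1, 0, 0, 0, 0, 0, 0]]]}}

```text
t: 5.37
ee_pos: [602.7, 248.6, 256.0]
orientation: [-0.277, 3.127, 0.002]
ft_force: [0.2, 0.4, -0.4]
width: 0.2
grasp_force: 0.0
```

```bash
python3 st.py; python3 - <<'E'
from h import *
snap('scene','s7')
f=lambda i:cv2.resize(i[130:200,220:300],(400,350),interpolation=cv2.INTER_NEAREST)
cv2.imwrite('pics/c7.png',np.hstack([f(cv2.imread('pics/s6.png')),f(cv2.imread('pics/s7.png'))]))
E
```

```text
5.3667 [ 63.9 -29.5 256. ] f [ 0.27  0.35 -0.45] 0.2441826313285095
tool y in stand -0.0 1.0 tool z [ 0.002  0.001 -1.   ] [ 0.37  0.51  1.6   0.    1.02 -1.38]
```

View pics/c7.png

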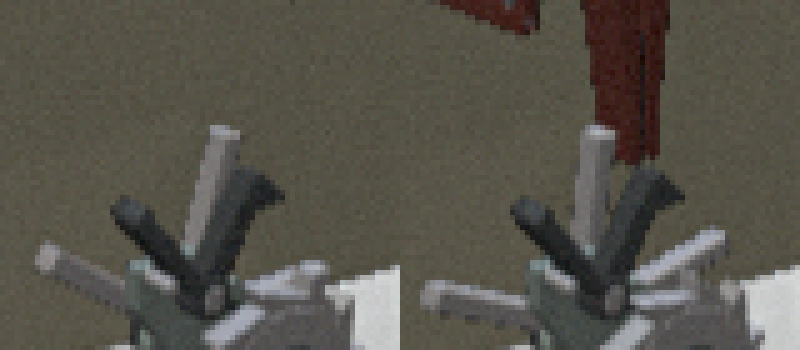

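The pawl is still thrown back. The finger has begun to turn the bar, whose end moved from (224,130) to (198,130), about 0.16 rad, which puts the finger half-width near 10 mm. I need about 27 mm more.

Request:
{"api": "servo_tool", "payload": {"plan": [[[1, -0.03, 0.17, 0, 0, 0, 0], [1, -0.03, 0.17, 0, 0, 0, 0], [1, -0.02, 0.12, 0, 0, 0, 0], [1, -0.02, 0.1, 0, 0, 0, 0], [1, -0.01, 0.06, 0, 0, 0, 0]]]}}

```text
t: 5.83
ee_pos: [598.2, 272.2, 254.8]
orientation: [-0.276, 3.129, 0.0]
ft_force: [-0.2, -1.1, 1.3]
width: 0.7
grasp_force: 1.2
```

Request:
{"api": "servo_tool", "payload": {"plan": [[[1, -0.01, 0.05, 0, 0, 0, 0], [1, 0, 0, 0, 0, 0, 0], [1, 0, 0, 0, 0, 0, 0], [1, 0, 0, 0, 0, 0, 0]]]}}

```text
t: 6.17
ee_pos: [597.5, 273.6, 254.4]
orientation: [0.276, -3.129, -0.0]
ft_force: [0.3, -0.1, 0.4]
width: 0.3
grasp_force: 0.0
```

```bash
python3 st.py; python3 - <<'E'
from h import *
snap('scene','s8')
f=lambda i:cv2.resize(i[130:200,220:300],(400,350),interpolation=cv2.INTER_NEAREST)
cv2.imwrite('pics/c8.png',np.hstack([f(cv2.imread('pics/s6.png')),f(cv2.imread('pics/s8.png'))]))
for w in(.0,.15,.4,.5,.6,.66):
  L=w-.314;print(w,(proj('scene',[W((64,88*np.sin(L),105+88*np.cos(L))),W((64,88*np.sin(L+1.257),105+88*np.cos(L+1.257)))])-[220,130])*5)
E
```

```text
6.1667 [ 63.2  -4.  254.4] f [ 0.3  -0.15  0.43] 0.26754631824385383
tool y in stand 0.001 1.0 tool z [-0.001  0.    -1.   ] [ 0.41  0.52  1.59  0.    1.03 -1.34]
0.0 [[225.84828585 126.43739605]
 [ 44.09888584 262.70950802]]
0.15 [[202.90620726 127.27618593]
 [ 31.80698046 292.83735725]]
0.4 [[162.81398477 138.884304  ]
 [ 19.53681881 343.91058073]]
0.5 [[146.64166506 147.06431495]
 [ 17.65247019 363.91668194]]
0.6 [[130.67309951 157.18493398]
 [ 17.51568047 383.32322447]]
0.66 [[121.26974862 164.15146498]
 [ 18.26488359 394.58651575]]
```

View pics/c8.png

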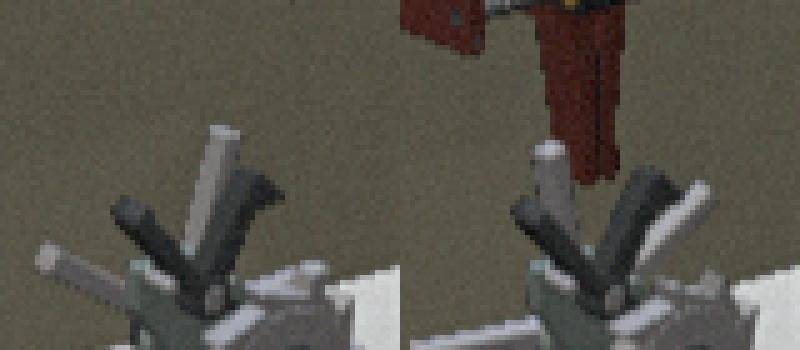

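The bar end is at (549,148) in the right panel. Comparing with the projected end gives a wheel angle of about 0.48, and the pawl is still thrown back. Now I withdraw and go round to the left of the lever.

Request:
{"api": "servo_tool", "payload": {"plan": [[[1, 0.03, -0.2, 0, 0, 0, 0], [1, 0, 0, 0.65, 0, 0, 0], [1, 0, 0, 0.7, 0, 0, 0], [1, 0, 0, 0.3, 0, 0, 0], [1, 0, 0, 0, 0, 0, 0]]]}}

```text
t: 6.63
ee_pos: [600.4, 265.7, 324.1]
orientation: [-0.275, 3.124, 0.003]
ft_force: [0.3, -0.0, 0.2]
width: 0.5
grasp_force: 0.0
```

Request:
{"api": "servo_tool", "payload": {"plan": [[[1, -0.42, 0.55, 0, 0, 0, 0], [1, -0.42, 0.55, 0, 0, 0, 0], [1, -0.42, 0.55, 0, 0, 0, 0], [1, -0.42, 0.55, 0, 0, 0, 0], [1, -0.42, 0.55, 0, 0, 0, 0]]]}}

```text
t: 7.05
ee_pos: [513.7, 375.8, 318.9]
orientation: [0.275, -3.128, 0.002]
ft_force: [0.6, 0.4, -0.5]
width: 0.7
grasp_force: 0.0
```

Request:
{"api": "servo_tool", "payload": {"plan": [[[1, 0, 0, 0, 0, 0, 0], [1, 0, 0, 0, 0, 0, 0]]]}}

```text
t: 7.22
ee_pos: [513.8, 376.1, 319.2]
orientation: [0.28, -3.128, 0.002]
ft_force: [0.7, 0.4, -0.0]
width: 0.4
grasp_force: 0.0
```

```bash
python3 st.py; python3 - <<'E'
from h import *
snap('scene','s9')
# bright (steel) / dark pixels: bar end = topmost pixel that is lighter than wall within window
for n in('s6','s9'):
  i=cv2.GaussianBlur(cv2.imread('pics/%s.png'%n),(3,3),0).astype(int)
  m=(i.min(2)>125);m[:150]|=False
  r=np.zeros(m.shape,bool);r[150:170,240:270]=1
  ys,xs=np.nonzero(m&r);print(n,[(int(x),int(y)) for x,y in zip(xs,ys)][:12])
E
```

```text
7.2167 [ -1.2 111.6 319.2] f [ 0.71  0.27 -0.02] 0.4488098575009306
tool y in stand -0.001 1.0 tool z [-0.001 -0.001 -1.   ] [ 0.61  0.42  1.59 -0.    1.13 -1.14]
s6 [(263, 155), (264, 155), (263, 156), (264, 156), (265, 156), (263, 157), (264, 157), (265, 157)]
s9 [(249, 158), (250, 158), (248, 159), (249, 159), (250, 159), (251, 159), (248, 160), (249, 160), (250, 160), (251, 160), (249, 161)]
```

The bar end moved by (−14.6,+3.4) px, so the wheel is still at about 0.5. Lowering now, then pushing the lever right.

Request:
{"api": "servo_tool", "payload": {"plan": [[[1, 0, 0, -0.6, 0, 0, 0], [1, 0, 0, -0.5, 0, 0, 0], [1, 0, 0, -0.25, 0, 0, 0], [1, 0, 0, 0, 0, 0, 0]]]}}

```text
t: 7.6
ee_pos: [514.5, 373.7, 263.6]
orientation: [0.273, -3.125, 0.004]
ft_force: [-1.2, 0.3, -0.2]
width: 0.3
grasp_force: 0.0
```

Request:
{"api": "servo_tool", "payload": {"plan": [[[1, 0.04, -0.2, 0, 0, 0, 0], [1, 0.04, -0.2, 0, 0, 0, 0], [1, 0.03, -0.18, 0, 0, 0, 0], [1, 0.03, -0.18, 0, 0, 0, 0], [1, 0.03, -0.15, 0, 0, 0, 0]]]}}

```text
t: 8.02
ee_pos: [522.3, 338.2, 267.6]
orientation: [-0.275, 3.128, 0.001]
ft_force: [-0.4, -0.3, 0.2]
width: 0.3
grasp_force: 0.1
```

Request:
{"api": "servo_tool", "payload": {"plan": [[[1, 0.03, -0.15, 0, 0, 0, 0], [1, 0.03, -0.15, 0, 0, 0, 0], [1, 0.03, -0.15, 0, 0, 0, 0], [1, 0.03, -0.15, 0, 0, 0, 0], [1, 0, 0, 0, 0, 0, 0]]]}}

```text
t: 8.43
ee_pos: [526.7, 314.1, 266.6]
orientation: [0.275, -3.129, 0.001]
ft_force: [-0.2, -0.3, -0.1]
width: 0.5
grasp_force: 0.0
```

```bash
python3 st.py
```

```text
8.4333 [  0.6  48.3 266.6] f [-0.26 -0.22 -0.06] 0.5135229507621081
tool y in stand 0.002 1.0 tool z [-0. -0. -1.] [ 0.52  0.45  1.68 -0.    1.01 -1.23]
```

Request:
{"api": "servo_tool", "payload": {"plan": [[[1, -0.07, 0.4, 0, 0, 0, 0], [1, 0, 0, 0.8, 0, 0, 0], [1, 0, 0, 0.9, 0, 0, 0], [1, 0, 0, 0.6, 0, 0, 0], [1, 0, 0, 0, 0, 0, 0]]]}}

```text
t: 8.85
ee_pos: [525.4, 333.6, 364.6]
orientation: [-0.276, 3.121, 0.007]
ft_force: [1.6, 0.6, 0.5]
width: 0.5
grasp_force: 0.0
```

Request:
{"api": "servo_tool", "payload": {"plan": [[[1, 0, 0, 0, 0, 0, 0], [1, 0, 0, 0, 0, 0, 0], [1, 0, 0, 0, 0, 0, 0], [1, 0, 0, 0, 0, 0, 0]]]}}

```text
t: 9.18
ee_pos: [523.2, 331.1, 356.9]
orientation: [0.276, -3.127, 0.002]
ft_force: [0.1, -0.4, -0.7]
width: 0.7
grasp_force: 0.0
```

```bash
python3 st.py; python3 - <<'E'
from h import *
snap('scene','s10')
i1=cv2.GaussianBlur(cv2.imread('pics/s1.png'),(3,3),0).astype(int);i2=cv2.GaussianBlur(cv2.imread('pics/s10.png'),(3,3),0).astype(int)
for n,i in(('seated s1',i1),('now',i2)):
  # dark bluish pawl pixels; wall is brownish (r>b)
  m=(i.max(2)<95)&(i[:,:,0]>=i[:,:,2]-2)
  print(n)
  for y in range(156,196,2): print(y,''.join('#' if v else '.' for v in m[y,240:290]))
  b=i.min(2)>125; ys,xs=np.nonzero(b[150:170,240:272]);print('bar',xs.mean()+240 if len(xs) else None,ys.mean()+150 if len(ys) else None)
E
```

```text
9.1833 [1.000e-01 6.570e+01 3.569e+02] f [-0.01 -0.35 -0.73] 0.6728854329274752
tool y in stand 0.001 1.0 tool z [-0.002 -0.001 -1.   ] [ 0.54  0.36  1.59  0.    1.19 -1.2 ]
seated s1
156 ..................................................
158 ...........................#......................
160 .......................######.....................
162 ......................########....................
164 ......................########....................
166 ......................#######.....................
168 .....................########.....................
170 ....................########......................
172 ....................########......................
174 ...................########.......................
176 ...................########.......................
178 ...................#######.......#######..........
180 ..................########...############.........
182 ................##########################........
184 .....#.......############################.........
186 #.....####......#################...######.##.....
188 ###..##########################.
[... 649 characters left out ...]
72 .........##..#......#######.......................
174 .............#......#######.......................
176 ..........#..##.....#######.........###...........
178 .............##....########......########.........
180 ..................#########....##########.........
182 ................#########################.........
184 .....#........############################........
186 .....#####......#################...#####.........
188 ......########.#################....#####...#.....
190 ......################..####.........#..####.#....
192 ......###################............######...#...
194 .........#############...........###..#.....#...##
bar 249.45454545454547 159.36363636363637
```

The silhouette matches the seated lever to within a pixel. I'll do a sub-pixel check on the lever and nose before handing in.

```bash
python3 - <<'E'
from h import *
A=np.mean([vision.get_image('scene').astype(float) for _ in range(6)],0)
B=cv2.imread('pics/s1.png')[:,:,::-1].astype(float)
g=lambda i:cv2.GaussianBlur((255-i.max(2)).clip(150,None).astype(np.float32),(3,3),0)
a,b=g(A),g(B)
def m(n,x,y,w,h):
  T=cv2.resize(b[y:y+h,x:x+w],None,fx=8,fy=8,interpolation=cv2.INTER_CUBIC);I=cv2.resize(a[y-4:y+h+4,x-4:x+w+4],None,fx=8,fy=8,interpolation=cv2.INTER_CUBIC)
  r=cv2.minMaxLoc(cv2.matchTemplate(I,T,cv2.TM_CCOEFF_NORMED));print(n,(np.array(r[3])-32)/8,round(r[1],3))
m('lever right edge',265,158,10,16);m('nose',272,175,12,14);m('base',262,240,40,20)
for q in(0,.05,.09,.15):
  L=q-.297;c,s=np.cos(q),np.sin(q)
  print(q,proj('scene',[W((-6,40+60*np.sin(L),156+60*np.cos(L))),W((-6,40-50*c,156+50*s))]).round(2).tolist())
E
```

```text
lever right edge [-0.375 -0.625] 0.962
nose [ 0.25  -0.125] 0.939
base [0. 0.] 0.998
0 [[269.91, 159.99], [281.94, 182.09]]
0.05 [[268.79, 159.99], [281.92, 180.98]]
0.09 [[267.87, 160.05], [281.88, 180.1]]
0.15 [[266.48, 160.23], [281.76, 178.82]]
```

The lever and nose are within about 0.02 rad of seated, the wheel is at about 0.5, and the arm is clear, so I'm handing in.

```bash
python3 -c "
from workcell import close_job
print(close_job())"
```

```text
the job is handed in; nothing more can be done
None
```

The job is handed in, with no verdict returned: by camera measurement the pawl was thrown back, the wheel turned back about one notch (roughly 0.5 rad), and the pawl re-seated within about 0.02 rad; no move came near the loose things, though I didn't re-measure them.

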